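# Find the free chamber slide, send it home and cam it snug

## Task

One of the two flow chamber slides is held by a catch that you cannot see, the other is free: find out which by gently trying to push them, and force neither. Push the free one fully home against its end stop, and only then swing its red cam lever closed until it just takes up the gap and holds snugly, without overrunning it, and let go. Leave the caught slide and its lever where they are, and do not disturb the bottle and the dish.

Things in the scene. Friction and masses are not known exactly. Their poses are not given: they have to be found in the camera images.
- lane_a: Fixed dark steel lane of the slide with the blue push plate: rail plate 290x66x10 mm, on 8 mm rubber feet, origin at the plate's underside centre; x axis along the lane to the end stop (block across the far end), y to the left, where the clamp block stands. A small grey cap on its right covers a catch that cannot be seen. Exactly one of the two lanes, either one, has its catch engaged; it cannot be released.
- carriage_a: Carriage, 163x64 mm, slides along the lane's x axis only; carries a dark flow chamber (82 mm high, 114 mm over the table) and at its near end an upright blue push plate 56 mm wide, 8 thick, 32 to 90 mm over the table. Caught: it gives up to 5 mm, then stops hard. Free: slides with 1 to 2 N, stays where left. Origin 8 mm over the table under the chamber.
- push_a (a point): Centre of the near face of the blue push plate (towards the robot), 63 mm over the table; moves with the carriage. Push here along the lane's x axis.
- home_a (a point): Where point push_a lies when that carriage is fully home against its end stop (55 to 80 mm ahead at the start); fixed to the lane, axes as the lane's.
- lever_a: Cam lever on the grey clamp block (44x36 mm, top 52 mm over the table) left of the carriage, turning 1.45 rad about a vertical axis; origin on that axis, 18 mm over the table. Anticlockwise from above closes: its grip swings from the left of the lane towards the robot. It stays where left. It starts 0 to 0.2 rad from fully open.
- grip_a (a point): Axis of the lever's upright red grip, a freely spinning sleeve, 93 mm over the table: a cylinder 16 mm in diameter, 55 to 109 mm over the table, 60 mm from the pivot, on a black arm 59 mm over the table. It moves with about 5 N until the cam meets the bar, then the force rises steeply. Snug is 2.5 to 8 N more than that, 4 to 5 N best.
- pivot_a (a point): On the lever's axis, 93 mm over the table. With the carriage home the brass cam meets the steel bar on the carriage's left side 0.33 to 0.80 rad from fully open, different each time. It holds properly with 8 to 38 N on the bar: 0.09 to 0.17 rad of turn beyond first resistance, best 0.12 rad (7 mm at the grip). Over 55 N is overrun and does damage.
- lane_b: Fixed dark steel lane of the slide with the yellow push plate: rail plate 290x66x10 mm, on 8 mm rubber feet, origin at the plate's underside centre; x axis along the lane to the end stop (block across the far end), y to the left, where the clamp block stands. A small grey cap on its right covers a catch that cannot be seen. Exactly one of the two lanes, either one, has its catch engaged; it cannot be released.
- carriage_b: Carriage, 163x64 mm, slides along the lane's x axis only; carries a dark flow chamber (82 mm high, 114 mm over the table) and at its near end an upright yellow push plate 56 mm wide, 8 thick, 32 to 90 mm over the table. Caught: it gives up to 5 mm, then stops hard. Free: slides with 1 to 2 N, stays where left. Origin 8 mm over the table under the chamber.
- push_b (a point): Centre of the near face of the yellow push plate (towards the robot), 63 mm over the table; moves with the carriage. Push here along the lane's x axis.
- home_b (a point): Where point push_b lies when that carriage is fully home against its end stop (55 to 80 mm ahead at the start); fixed to the lane, axes as the lane's.
- lever_b: Cam lever on the grey clamp block (44x36 mm, top 52 mm over the table) left of the carriage, turning 1.45 rad about a vertical axis; origin on that axis, 18 mm over the table. Anticlockwise from above closes: its grip swings from the left of the lane towards the robot. It stays where left. It starts 0 to 0.2 rad from fully open.
- grip_b (a point): Axis of the lever's upright red grip, a freely spinning sleeve, 93 mm over the table: a cylinder 16 mm in diameter, 55 to 109 mm over the table, 60 mm from the pivot, on a black arm 59 mm over the table. It moves with about 5 N until the cam meets the bar, then the force rises steeply. Snug is 2.5 to 8 N more than that, 4 to 5 N best.
- pivot_b (a point): On the lever's axis, 93 mm over the table. With the carriage home the brass cam meets the steel bar on the carriage's left side 0.33 to 0.80 rad from fully open, different each time. It holds properly with 8 to 38 N on the bar: 0.09 to 0.17 rad of turn beyond first resistance, best 0.12 rad (7 mm at the grip). Over 55 N is overrun and does damage.
- bottle: Bystander: clear reagent bottle with blue cap, 59 mm in diameter, 108 mm high, origin under its centre.
- dish: Bystander: round dish with lid, 60 mm in diameter, 16 mm high, origin under its centre.

How it is judged (in metres and radians):
On the way, in this order (a step that is already met when the one before it is completed fails the run):
1. one carriage is home against its stop ((distance between push_a and home_a below 0.003 m or distance between push_b and home_b below 0.003 m)), for 0.2 s.
2. the cam of the carriage that is home bears on its bar with over 8 N (((distance between push_a and home_a below 0.003 m and contact force between lever_a and carriage_a above 8 N) or (distance between push_b and home_b below 0.003 m and contact force between lever_b and carriage_b above 8 N))), for 0.2 s.
At the end, for the whole second after the job is handed in: The free carriage is within 3 mm of home, its cam bears on the bar with 8 to 38 N, carriage and lever at rest; the other carriage is within 8 mm and its lever's grip within 6 mm of where they started (((distance between push_a and home_a below 0.003 m and contact force between lever_a and carriage_a between 8 and 38 N and distance of push_b from where it was at the start of the episode below 0.008 m and distance of grip_b from where it was at the start of the episode below 0.006 m and linear speed of carriage_a below 0.01 m/s and angular speed of lever_a below 0.05 rad/s) or (distance between push_b and home_b below 0.003 m and contact force between lever_b and carriage_b between 8 and 38 N and distance of push_a from where it was at the start of the episode below 0.008 m and distance of grip_a from where it was at the start of the episode below 0.006 m and linear speed of carriage_b below 0.01 m/s and angular speed of lever_b below 0.05 rad/s))); the robot touches nothing.
It fails at once if a lever is turned (its grip moved over 8 mm) while its own carriage is not home ((distance of grip_a from where it was at the start of the episode above 0.008 m and distance between push_a and home_a above 0.005 m) or (distance of grip_b from where it was at the start of the episode above 0.008 m and distance between push_b and home_b above 0.005 m)).
It fails at once if a carriage is forced (over 40 N from the robot) (contact force between any of the fingers, the arm and carriage_a above 40 N or contact force between any of the fingers, the arm and carriage_b above 40 N).
It fails at once if a lever is overrun (over 55 N of cam on bar) (contact force between lever_a and carriage_a above 55 N or contact force between lever_b and carriage_b above 55 N).
It fails at once if the bottle or the dish is moved over 20 mm (distance of any of bottle, dish from where it was at the start of the episode above 0.02 m).
It also fails if it takes over 72 s, if anything falls off the work surface, if the arm or the gripper's body presses on something with over 40 N, if the wrist force passes 120 N, or if a joint passes its speed limit or range.

## Robot

A 6-joint arm with a two-finger parallel gripper is mounted at the origin on the work surface; the furniture and walls round the work are solid. World frame = base frame: x ahead of the robot, y to its left, z up, the work surface at z = 0. Lengths are in mm, angles in rad, forces in N, time in s.
With the tool pointing down it reaches from about 275 to 750 mm from the base axis. Payload 10.2 kg.
Tool frame: the origin (TCP) lies between the finger pads; the fingertips stand 25 mm ahead of it and the grasp point (between the pads) lies 6 mm ahead of it; x points along the fingers, z is the direction in which the jaws open and shut, and the axes are right-handed (so a half turn about x gives the same grasp; the last joint's range is limited). The gripper opens to 88 mm and grips with 3 to 60 N. Pads are 18 mm wide; open, the fingers measure 123 mm over their backs; the gripper's body (75 mm by 187 mm) begins 45 mm behind the grasp point.
Start: joints at [1.036, 0.313, 1.498, -0, 1.331, -0.223], TCP at [161.068, 499.688, 243.52] pointing down, gripper open.
Joint ranges: [-2.94, 2.94], [-0.97, 2.17], [0.19, 2.56], [-1.23, 4.37], [0.02, 3.11], [-2.88, 2.88]. Speed limits (rad/s): [2.39, 2.39, 3.01, 3.14, 3.14, 3.14].

## Interface

Orientations are given as a 3x3 rotation matrix whose columns are the frame's x, y, z axes.
In Python, from bench import robot, optics gives the robot as it stands.
- The arm moves only by the tool play_rows, never from a script. Its argument "moves" is a list of rows, each a list of 7 numbers: the finger opening in cm, from 0 to 8.81, then the shift along the tool's x, y, z in cm, then the turn, a rotation vector about the tool's x, y, z in degrees. In form: [[hand, dx, dy, dz, wx, wy, wz], ...]. A call has 1 to 5 rows; each row shifts and turns the commanded pose from where the row before left it, along the tool's axes as they then stand; what a row does not reach is not made up. A row lasts 1/10 s, in which the tool goes at most 50 mm and 8.59 degrees, less where a joint would pass 70% of its speed; a pose out of reach is approached as far as the arm can. A call is refused whole if a number of a shift passes 5 or a number of a turn 8.59, either way. A call with a gripper value outside its range is refused whole. The fingers move at their own pace and stop on an object; "newtons" is the grip in N (left out, the last holds). Time passes only in rows, so rows that do not move let the fingers close. It gives the time, the measured TCP pose, the force and the opening at its end, in the units of the state.
- robot.state(): the state, without advancing time (a new reading comes with each control period).
- optics.read_camera(name): name is "side" or "top" or "wrist"; returns (picture, depth): 420x560x3 uint8, red, green, blue; 420x560 float32, mm along the optical axis (not along the pixel's ray), 0 where there is no reading.
- optics.get_calibration(name): a dict with "fx", "fy", "cx", "cy" (pixels), "k1" (the pictures are not rectified: a ray, as slopes to the right and down, at radius r is drawn at 1 + k1 r^2 times it, then the intrinsics apply), "view" (4x4, takes a point from world to camera coordinates). Camera axes: x right, y up, looking along -z (the intrinsics and any distortion apply to the point x, -y, -z); pixel columns grow to the right and rows downward; lengths in mm; the calibration is good to about 2 mm. A picture is of the moment at which its call begins: read the wrist's pose just before it. get_calibration takes no time and is no camera call; for the wrist camera it gives the pose at the moment of the call.
- robot.hand_in(): hands the job in, once; it reports no verdict.
The state is a dict: "time": time; "joint_pos": joint angles; "qd": joint speeds; "tau": joint torques, N m; "tool_pos": TCP position; "eef_rot": TCP orientation; "contact_force": force on the tool from outside, world axes, zero at the start; "wrist_torque": the same for the moment, N m; "finger_gap": finger opening in mm.
Only numpy, scipy, OpenCV 4.12 (cv2) and the standard library are available. Lean on these libraries where they do the work, as an engineer would, in place of code of your own. Each camera call takes 0.05 s, during which the arm holds its last target. There are 200 camera calls.

## Working session

There is one attempt and no reset: what is moved stays moved. The work goes in short steps, Python scripts to look and compute and a tool call to move; the robot and the scene stay as the last step left them, time stands still between calls to the robot, and variables do not carry over. Pictures are saved under pics/ and viewed, about 8 in all and at most 12, crops included, and the job is handed in when it is done.

Besides the shell and the picture viewer there is one more tool, called after "Emit:" as a command line: name --pt "numbers of a row" for each row, then --argument value for the rest. play_rows: Moves the arm, as the interface text tells. Its arguments: {"type":"object","properties":{"moves":{"type":"array"},"newtons":{"type":"number"}},"required":["moves"]}

```bash
mkdir -p pics
cat > h.py <<'E'
import numpy as np, cv2
from bench import robot, optics
def shot(n):
    c=optics.get_calibration(n); p,d=optics.read_camera(n); return c,p,d
def ray(c,u,v):
    x=(u-c["cx"])/c["fx"]; y=(v-c["cy"])/c["fy"]; a,b=x,y
    for _ in range(20):
        s=1+c["k1"]*(a*a+b*b); a,b=x/s,y/s
    V=np.array(c["view"]); R=V[:3,:3]; o=-R.T@V[:3,3]
    return o,R.T@np.array([a,-b,-1.0])
def onz(c,u,v,z):
    o,d=ray(c,u,v); return o+d*(z-o[2])/d[2]
def cloud(c,d):
    v,u=np.mgrid[:d.shape[0],:d.shape[1]]
    o,_=ray(c,0,0)
    x=(u-c["cx"])/c["fx"]; y=(v-c["cy"])/c["fy"]; a,b=x,y
    for _ in range(20):
        s=1+c["k1"]*(a*a+b*b); a,b=x/s,y/s
    R=np.array(c["view"])[:3,:3]
    return o+(np.stack([a,-b,-np.ones_like(a)],-1)*d[...,None])@R
def save(n,p): cv2.imwrite("pics/"+n+".png",p[...,::-1])
E
python3 - <<'E'
from h import *
import pickle
for n in("top","side"):
    c,p,d=shot(n); save(n+"0",p); pickle.dump((c,p,d),open(n+".pkl","wb"))
    print(n,c["fx"],c["k1"],np.round(ray(c,280,210),2),(d>0).mean())
s=robot.state(); print({k:np.round(v,3).tolist() for k,v in s.items()})
E
```

```text
top 457.14766458753707 -0.1381515793211408 [[ 3.9380e+02  2.9574e+02  9.2343e+02]
 [ 2.0000e-01 -2.0000e-02 -9.8000e-01]] 0.9960119047619047
side 385.21843427957 -0.10989288287134646 [[ 3.0758e+02 -4.4539e+02  4.6895e+02]
 [ 2.8000e-01  8.4000e-01 -4.6000e-01]] 0.9960204081632653
{'time': 0.1, 'joint_pos': [1.036, 0.313, 1.498, 0.0, 1.331, -0.223], 'qd': [0.001, -0.0, -0.002, 0.0, -0.004, 0.0], 'tau': [0.003, -40.281, -25.264, 0.069, 0.034, -0.0], 'tool_pos': [160.946, 499.517, 243.025], 'eef_rot': [[-0.001, -0.952, 0.307], [-0.001, 0.307, 0.952], [-1.0, 0.0, -0.001]], 'contact_force': [0.156, 0.192, -0.124], 'wrist_torque': [-0.002, -0.005, -0.001], 'finger_gap': 88.126}
```

View pics/top0.png

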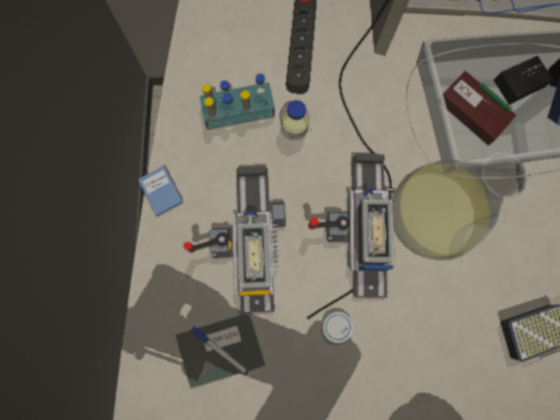

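View pics/side0.png

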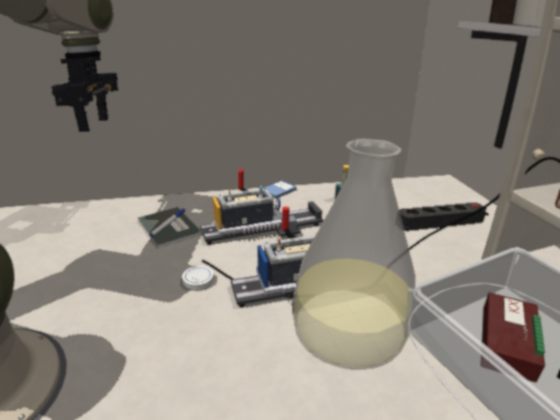

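The top view (up = +x) shows the blue lane at about (370,225) and its plate at (375,267). The yellow lane is at about (255,240) with its plate at (255,292). The red grips are at (314,222) and (188,245), the bottle at (295,118) and the dish at (338,327). A large flask stands right of the blue lane.

Run:
```python
from h import *
import pickle
c,p,d=pickle.load(open("top.pkl","rb")); P=cloud(c,d)
hsv=cv2.cvtColor(p,cv2.COLOR_RGB2HSV)
def comp(lo,hi,box,name):
    m=cv2.inRange(hsv,lo,hi); z=np.zeros_like(m); u0,v0,u1,v1=box; z[v0:v1,u0:u1]=m[v0:v1,u0:u1]
    n,l,s,ce=cv2.connectedComponentsWithStats(z)
    i=1+np.argmax(s[1:,4]); q=P[l==i]; 
    vu=np.argwhere(l==i); print(name,s[i],ce[i].round(1),np.median(q,0).round(0),"z",np.percentile(q[:,2],[5,50,95]).round())
    return l==i
for n,box,lo,hi in(("a",(350,250,400,285),(100,120,40),(130,255,255)),("b",(230,280,280,305),(12,120,80),(32,255,255))):
    m=comp(lo,hi,box,"plate"+n); 
    m&=P[...,2]>80
    v,u=np.nonzero(m); q=np.array([onz(c,a,b,90) for a,b in zip(u,v)])
    r=cv2.minAreaRect(q[:,:2].astype(np.float32)); print(r, q.mean(0).round(1))
for n,box in(("a",(300,205,330,240)),("b",(175,230,205,262))):
    m=comp((0,120,80),(8,255,255),box,"grip"+n)
    m&=P[...,2]>100
    v,u=np.nonzero(m); print(m.sum(),np.mean([onz(c,a,b,109) for a,b in zip(u,v)],0).round(1))
# lane rails: points at z 12..24 (plate top 18)
for n,box in(("a",(345,150,400,300)),("b",(230,160,277,315))):
    z=np.zeros(d.shape,bool);u0,v0,u1,v1=box;z[v0:v1,u0:u1]=1
    ch=z&(P[...,2]>105)&(P[...,2]<125); q=P[ch][:,:2].astype(np.float32); print(n,"chamber",cv2.minAreaRect(q))
    ln=z&(P[...,2]>13)&(d>0); q=P[ln][:,:2].astype(np.float32); print(n,"lane",cv2.minAreaRect(q))
# bystanders
for n,(u,v) in dict(dish=(338,327),bottle=(296,110),pa=(343,223),pb=(222,239)).items(): print(n,P[v,u].round(0))
fl=P[130:270,395:500]; fm=(fl[...,2]>30); print("flask-ish y max", fl[fm][:,1].max(), np.percentile(fl[fm],[1,50,99],axis=0).round())
```

```text
platea [364 265  28   4 100] [376.7 266.6] [454. 107.  90.] z [88. 90. 92.]
((454.9774475097656, 104.65910339355469), (50.156166076660156, 5.493741989135742), 89.25468444824219) [454.8 106.2  90. ]
plateb [240 290  30   6 143] [254.6 292.3] [411. 330.  90.] z [44. 90. 92.]
((410.7926330566406, 329.3034362792969), (52.22481155395508, 7.1525187492370605), 89.9499740600586) [410.8 329.2  90. ]
gripa [310 217   9  11  79] [313.5 221.9] [535. 223. 108.] z [  3. 108. 111.]
64 [535.8 222.1 109. ]
gripb [183 242  11  10  69] [187.9 246.1] [492. 449. 109.] z [ 80. 109. 111.]
59 [492.8 449.5 109. ]
a chamber ((522.3184814453125, 101.48114013671875), (5.262018203735352, 75.46565246582031), 80.91912078857422)
a lane ((544.867919921875, 99.89204406738281), (290.16412353515625, 117.46012115478516), 0.708169162273407)
b chamber ((478.10546875, 330.1414794921875), (5.837871074676514, 73.15055847167969), 84.46797180175781)
b lane ((516.2999267578125, 335.7304992675781), (92.26974487304688, 293.3170471191406), 89.7310791015625)
dish [344. 170.  16.]
bottle [753. 251. 109.]
pa [540. 162.  66.]
pb [510. 392.  67.]
flask-ish y max 295.73914705368935 [[ 471. -165.   38.]
 [ 546.    1.  172.]
 [ 733.   59.  319.]]
```

Run:
```python
import cv2
p=cv2.imread("pics/top0.png")[140:345,150:430]
cv2.imwrite("pics/crop1.png",cv2.resize(p,None,fx=2.8,fy=2.8,interpolation=cv2.INTER_CUBIC))
```

```text
(no output)
```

View pics/crop1.png

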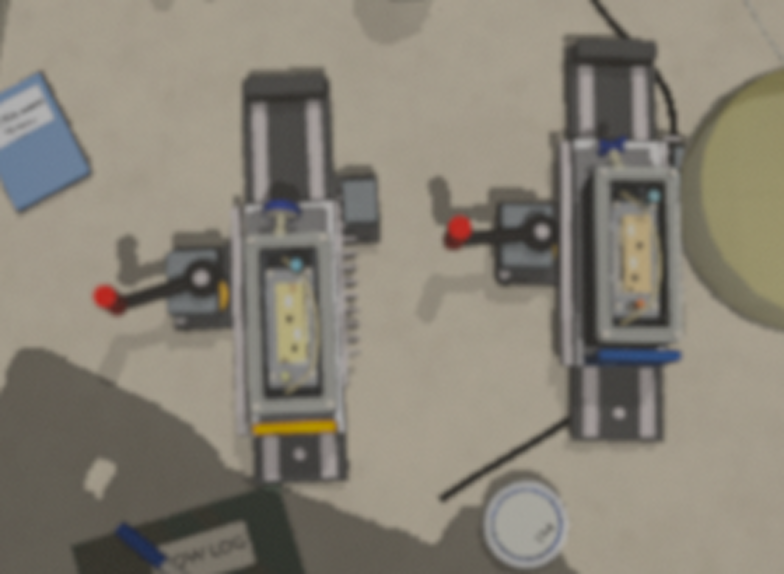

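The crop shows both levers near open (grips pointing left) and both carriages short of their stops. I'll turn the tool in free air so its body lies along the lanes, and measure the lane axes.

Run:
```python
from h import *
import pickle
c,p,d=pickle.load(open("top.pkl","rb")); P=cloud(c,d)
for n,y0,x0,x1 in(("a",103,395,700),("b",330,360,660)):
    out=[]
    for x in range(x0,x1,12):
        m=(abs(P[...,0]-x)<6)&(abs(P[...,1]-y0)<50)&(P[...,2]>11)&(P[...,2]<60)&(d>0)
        if m.sum()<8: continue
        q=P[m]; out.append((x,q[:,1].min(),q[:,1].max(),np.median(q[:,2]),m.sum()))
    print(n);print(np.round(out,1).tolist())
    for lo,hi in((80,95),(105,125)):
        m=(abs(P[...,1]-y0)<45)&(P[...,2]>lo)&(P[...,2]<hi)&(P[...,0]>x0)&(P[...,0]<x1); q=P[m]; print(lo,np.percentile(q,[0,2,98,100],axis=0).round(1).tolist(),m.sum())
```

```text
a
[[395.0, 75.8, 131.6, 17.6, 20.0], [407.0, 71.7, 151.9, 18.8, 212.0], [419.0, 70.3, 140.0, 18.7, 208.0], [431.0, 71.9, 138.1, 18.9, 203.0], [443.0, 71.3, 135.8, 19.0, 199.0], [455.0, 71.7, 144.9, 25.7, 138.0], [467.0, 72.3, 144.3, 33.9, 109.0], [479.0, 78.0, 144.1, 42.6, 138.0], [491.0, 77.5, 144.1, 34.6, 80.0], [503.0, 56.0, 144.0, 34.7, 80.0], [515.0, 56.7, 151.9, 31.1, 103.0], [527.0, 53.3, 152.8, 34.4, 109.0], [539.0, 53.2, 147.9, 35.1, 113.0], [551.0, 59.2, 151.2, 35.7, 91.0], [563.0, 59.8, 147.7, 33.8, 105.0], [575.0, 60.0, 143.2, 43.7, 146.0], [587.0, 56.4, 141.7, 33.2, 84.0], [599.0, 53.2, 141.5, 33.2, 248.0], [611.0, 53.5, 141.0, 31.7, 150.0], [623.0, 66.4, 131.2, 19.3, 169.0], [635.0, 67.4, 130.8, 18.6, 172.0], [647.0, 66.7, 130.6, 19.1, 172.0], [659.0, 54.6, 130.7, 18.9, 173.0], [671.0, 58.3, 130.2, 21.7, 271.0], [683.0, 67.6, 130.2, 39.7, 165.0]]
80 [[450.7, 58.0, 80.0], [452.6, 73.6, 80.6], [578.9, 130.1, 94.6], [581.4, 132.9, 95.0]] 1412
105 [[485.0, 93.3, 105.8], [485.1, 93.5, 106.0], [558.6, 109.6, 115.6], [559.5, 109.8, 115.7]] 25
b
[[360.0, 341.1, 378.2, 11.9, 49.
[... 356 characters left out ...]
, [492.0, 287.8, 379.5, 33.2, 98.0], [504.0, 287.8, 379.8, 33.7, 102.0], [516.0, 287.7, 379.5, 33.9, 116.0], [528.0, 287.7, 379.9, 42.8, 187.0], [540.0, 281.5, 380.0, 32.3, 79.0], [552.0, 281.4, 376.7, 32.8, 286.0], [564.0, 281.7, 377.0, 33.4, 193.0], [576.0, 281.6, 368.3, 19.8, 223.0], [588.0, 281.1, 368.4, 18.5, 212.0], [600.0, 305.4, 368.6, 19.2, 181.0], [612.0, 305.4, 370.8, 19.1, 192.0], [624.0, 305.4, 371.1, 19.1, 185.0], [636.0, 305.4, 371.4, 18.8, 176.0], [648.0, 307.4, 371.4, 33.5, 274.0]]
80 [[407.2, 301.3, 80.0], [409.0, 303.1, 80.5], [534.6, 359.9, 94.7], [536.6, 362.0, 95.0]] 1376
105 [[441.8, 324.1, 106.1], [441.8, 324.1, 107.4], [514.5, 336.5, 116.8], [514.5, 336.6, 117.2]] 22
```

Emit:
play_rows --pt "0 0 0 0 8 0 0" --pt "0 0 0 0 8 0 0" --pt "0 0 0 0 8 0 0" --pt "0 0 0 0 8 0 0" --pt "0 0 0 0 8 0 0" --newtons 20

```text
time: 0.6
tool_pos: [161.0, 499.5, 243.2]
eef_rot: [[-0.0, -0.527, 0.85], [-0.001, 0.85, 0.527], [-1.0, -0.0, -0.001]]
contact_force: [-0.5, 0.8, 0.4]
finger_gap: 50.0
```

Emit:
play_rows --pt "0 0 0 0 8 0 0" --pt "0 0 0 0 8 0 0" --pt "0 0 0 0 8 0 0" --pt "0 0 0 0 8 0 0" --pt "0 0 0 0 0 0 0"

```text
time: 1.1
tool_pos: [161.0, 499.6, 243.2]
eef_rot: [[-0.0, -0.001, 1.0], [-0.001, 1.0, 0.001], [-1.0, -0.001, -0.0]]
contact_force: [-0.1, -0.1, 0.0]
finger_gap: 10.2
```

Emit:
play_rows --pt "0 0 -1.7 2.0 0 0 0" --pt "0 0 -1.7 2.0 0 0 0" --pt "0 0 -1.7 2.0 0 0 0" --pt "0 0 -1.7 2.0 0 0 0" --pt "0 0 -1.7 2.0 0 0 0"

```text
time: 1.6
tool_pos: [261.9, 414.1, 243.4]
eef_rot: [[-0.0, -0.007, 1.0], [-0.0, 1.0, 0.007], [-1.0, -0.0, -0.0]]
contact_force: [-1.0, 0.7, -0.3]
finger_gap: 0.2
```

Emit:
play_rows --pt "0 0 -1.7 2.0 0 0 0" --pt "0 0 -1.7 2.0 0 0 0" --pt "0 0 -1.7 2.0 0 0 0" --pt "0 0 -1.7 2.0 0 0 0" --pt "0 0 -1.7 2.0 0 0 0"

```text
time: 2.1
tool_pos: [362.1, 329.3, 243.4]
eef_rot: [[-0.0, -0.007, 1.0], [-0.0, 1.0, 0.007], [-1.0, -0.0, -0.0]]
contact_force: [0.3, -0.3, -0.1]
finger_gap: 0.4
```

Emit:
play_rows --pt "0 3 0 0 0 0 0" --pt "0 3 0 0 0 0 0" --pt "0 3 0 0 0 0 0" --pt "0 3 0 0 0 0 0" --pt "0 3 0 0 0 0 0"

```text
time: 2.6
tool_pos: [361.3, 330.1, 92.3]
eef_rot: [[-0.0, -0.007, 1.0], [-0.0, 1.0, 0.007], [-1.0, -0.0, -0.0]]
contact_force: [0.5, 0.3, -0.5]
finger_gap: 0.8
```

Run:
```python
from h import *
c,p,d=shot("side"); save("side1",cv2.resize(p[100:330,150:430],None,fx=2.8,fy=2.6,interpolation=cv2.INTER_CUBIC))
s=robot.state(); print(s["time"],s["tool_pos"],s["contact_force"])
```

```text
2.65 [359.31765871 328.8363624   88.11363173] [-2.16465959 -1.77553872 -5.58424563]
```

View pics/side1.png

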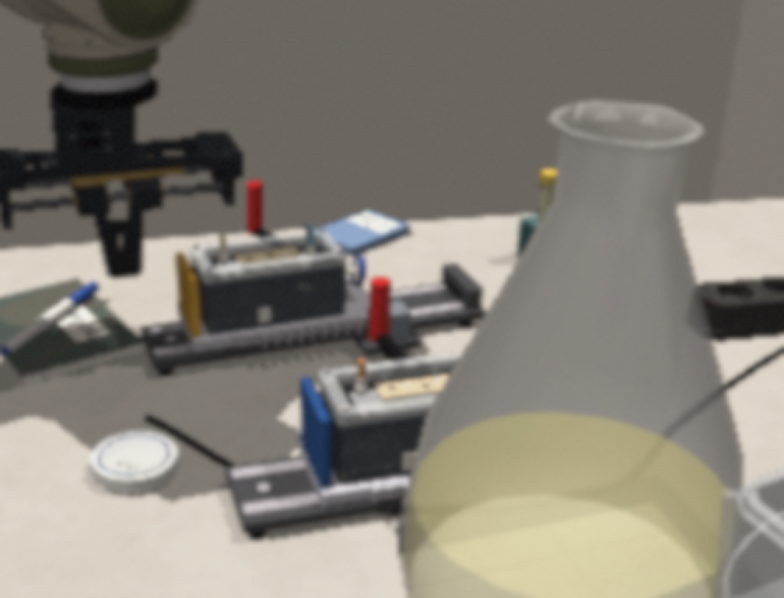

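The side view shows the closed fingers in front of the yellow plate, with nothing touching and the gripper body above the chamber. I'll approach in small steps.

Emit:
play_rows --pt "0 0.2 0 0.5 0 0 0" --pt "0 0 0 0.5 0 0 0" --pt "0 0 0 0.5 0 0 0" --pt "0 0 0 0.4 0 0 0" --pt "0 0 0 0 0 0 0"

```text
time: 3.15
tool_pos: [381.3, 330.3, 92.2]
eef_rot: [[0.001, -0.002, 1.0], [0.001, 1.0, 0.002], [-1.0, 0.001, 0.001]]
contact_force: [-0.6, 0.1, 0.2]
finger_gap: 0.2
```

Emit:
play_rows --pt "0 0 0 0.2 0 0 0" --pt "0 0 0 0.2 0 0 0" --pt "0 0 0 0.2 0 0 0" --pt "0 0 0 0 0 0 0" --pt "0 0 0 0 0 0 0"

```text
time: 3.65
tool_pos: [386.4, 330.2, 91.5]
eef_rot: [[-0.0, -0.002, 1.0], [-0.0, 1.0, 0.002], [-1.0, -0.0, -0.0]]
contact_force: [0.2, -0.1, -0.5]
finger_gap: 0.5
```

Emit:
play_rows --pt "0 0.4 0 0.2 0 0 0" --pt "0 0 0 0.2 0 0 0" --pt "0 0 0 0.1 0 0 0" --pt "0 0 0 0 0 0 0" --pt "0 0 0 0 0 0 0"

```text
time: 4.15
tool_pos: [391.5, 330.2, 87.5]
eef_rot: [[0.0, -0.002, 1.0], [0.0, 1.0, 0.002], [-1.0, 0.0, 0.0]]
contact_force: [0.1, -0.2, 0.3]
finger_gap: 0.4
```

Emit:
play_rows --pt "0 0 0 0.2 0 0 0" --pt "0 0 0 0.1 0 0 0" --pt "0 0 0 0.1 0 0 0" --pt "0 0 0 0 0 0 0" --pt "0 0 0 0 0 0 0"

```text
time: 4.65
tool_pos: [395.6, 330.2, 87.5]
eef_rot: [[0.0, -0.002, 1.0], [0.0, 1.0, 0.002], [-1.0, 0.0, 0.0]]
contact_force: [-1.0, 0.3, -0.0]
finger_gap: 0.7
```

Emit:
play_rows --pt "0 0 0 0.1 0 0 0" --pt "0 0 0 0.1 0 0 0" --pt "0 0 0 0.1 0 0 0" --pt "0 0 0 0 0 0 0"

```text
time: 5.05
tool_pos: [398.6, 330.2, 87.5]
eef_rot: [[0.0, -0.002, 1.0], [0.0, 1.0, 0.002], [-1.0, 0.0, 0.0]]
contact_force: [0.3, 0.1, -0.1]
finger_gap: 0.2
```

Run:
```python
from h import *
for i in range(3):
    c,p,d=shot("side"); print(robot.state()["contact_force"].round(1) if hasattr(robot.state()["contact_force"],"round") else robot.state()["contact_force"])
q=p[180:260,170:320]; save("side2",cv2.resize(q,None,fx=5,fy=5,interpolation=cv2.INTER_CUBIC))
```

```text
[-1.   0.2 -0.3]
[-1.3  0.   0.2]
[ 0.8  0.8 -0.6]
```

View pics/side2.png

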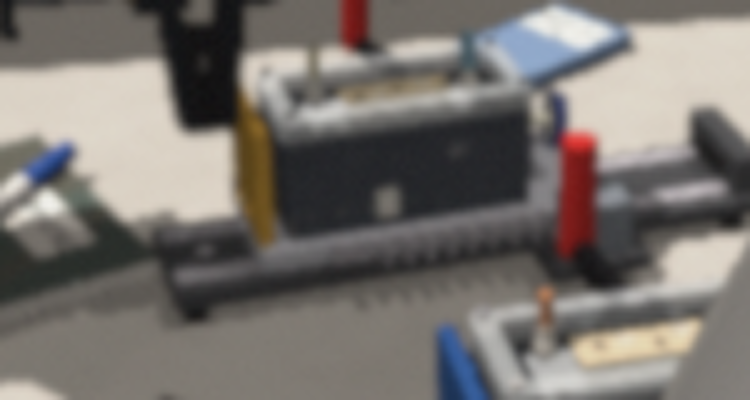

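The fingers (x 180–243 in the crop) are just short of the yellow plate. I'll keep going gently.

Emit:
play_rows --pt "0 0 0 0.1 0 0 0" --pt "0 0 0 0.1 0 0 0" --pt "0 0 0 0 0 0 0"

```text
time: 5.5
tool_pos: [400.6, 330.3, 87.5]
eef_rot: [[0.0, -0.002, 1.0], [0.0, 1.0, 0.002], [-1.0, 0.0, 0.0]]
contact_force: [-0.5, 1.0, 0.7]
finger_gap: 0.2
```

Emit:
play_rows --pt "0 0 0 0.1 0 0 0" --pt "0 0 0 0.1 0 0 0" --pt "0 0 0 0 0 0 0"

```text
time: 5.8
tool_pos: [402.6, 330.2, 87.5]
eef_rot: [[0.0, -0.002, 1.0], [-0.0, 1.0, 0.002], [-1.0, -0.0, 0.0]]
contact_force: [-1.1, 0.7, 0.7]
finger_gap: 0.4
```

Emit:
play_rows --pt "0 0 0 0.1 0 0 0" --pt "0 0 0 0.1 0 0 0" --pt "0 0 0 0 0 0 0"

```text
time: 6.1
tool_pos: [404.7, 330.2, 87.5]
eef_rot: [[0.0, -0.002, 1.0], [0.0, 1.0, 0.002], [-1.0, 0.0, 0.0]]
contact_force: [-0.0, 0.1, 0.1]
finger_gap: 0.3
```

```bash
cat >> h.py <<'E'
def yel(p,box=(190,185,260,240),lo=(12,120,60),hi=(32,255,255)):
    m=cv2.inRange(cv2.cvtColor(p,cv2.COLOR_RGB2HSV),lo,hi); u0,v0,u1,v1=box
    m=m[v0:v1,u0:u1]; v,u=np.nonzero(m); return (u.mean()+u0,v.mean()+v0,u.max()+u0,len(u)) if len(u) else None
E
python3 - <<'E'
from h import *
import pickle
print(yel(pickle.load(open("side.pkl","rb"))[1]))
f=[]
for i in range(4):
    c,p,d=shot("side"); f.append(robot.state()["contact_force"])
print(yel(p),np.mean(f,0))
E
```

```text
(np.float64(217.14594594594595), np.float64(212.35135135135135), np.int64(221), 185)
(np.float64(223.5), np.float64(213.03164556962025), np.int64(227), 158) [-0.05926558  0.00479173 -0.15682288]
```

The yellow plate moved about 6 px (roughly 16 mm) with only 1–2 N, so lane b is free and a is the caught one. Next I push b home.

Emit:
play_rows --pt "0 0 0.03 0.6 0 0 0" --pt "0 0 0.03 0.6 0 0 0" --pt "0 0 0.03 0.6 0 0 0" --pt "0 0 0.03 0.6 0 0 0" --pt "0 0 0.03 0.6 0 0 0"

```text
time: 6.8
tool_pos: [435.1, 331.8, 87.5]
eef_rot: [[-0.0, -0.002, 1.0], [-0.0, 1.0, 0.002], [-1.0, -0.0, -0.0]]
contact_force: [-1.8, -1.1, 0.9]
finger_gap: 0.3
```

Emit:
play_rows --pt "0 0 0 0.2 0 0 0" --pt "0 0 0 0.2 0 0 0" --pt "0 0 0 0.2 0 0 0" --pt "0 0 0 0.2 0 0 0" --pt "0 0 0 0 0 0 0"

```text
time: 7.3
tool_pos: [442.7, 331.9, 87.5]
eef_rot: [[0.0, -0.002, 1.0], [0.0, 1.0, 0.002], [-1.0, 0.0, 0.0]]
contact_force: [-0.1, -0.1, 0.1]
finger_gap: 0.2
```

```bash
cat > gap.py <<'E'
from h import *
c,p,d=shot("top"); P=cloud(c,d)
for y in (310,318,350,358):
    m=(abs(P[...,1]-y)<5)&(P[...,0]>530)&(P[...,0]<680)&(d>0); q=P[m]; q=q[np.argsort(q[:,0])]
    low=q[(q[:,2]<26)&(q[:,2]>12)]; print(y,"rail-top x range",low[:,0].min().round(1) if len(low) else None,low[:,0].max().round(1) if len(low) else None, len(low))
c,p,d=shot("side"); print(yel(p,(200,185,280,240)), robot.state()["contact_force"])
E
python3 gap.py
```

```text
310 rail-top x range 624.7 661.9 61
318 rail-top x range 624.5 647.8 59
350 rail-top x range 627.4 646.3 48
358 rail-top x range 622.9 645.9 57
(np.float64(239.74269005847952), np.float64(210.59649122807016), np.int64(244), 171) [-0.84163728  0.42326935  0.18275919]
```

Emit:
play_rows --pt "0 0 0.02 0.3 0 0 0" --pt "0 0 0.02 0.3 0 0 0" --pt "0 0 0.01 0.3 0 0 0" --pt "0 0 0 0.2 0 0 0" --pt "0 0 0 0 0 0 0"

```text
time: 7.9
tool_pos: [453.9, 332.4, 87.5]
eef_rot: [[0.001, -0.002, 1.0], [0.0, 1.0, 0.002], [-1.0, 0.0, 0.001]]
contact_force: [-0.1, -0.3, -0.5]
finger_gap: 0.6
```

Emit:
play_rows --pt "0 0 0 0.1 0 0 0" --pt "0 0 0 0.1 0 0 0" --pt "0 0 0 0 0 0 0"

```text
time: 8.2
tool_pos: [455.5, 332.4, 87.5]
eef_rot: [[0.0, -0.002, 1.0], [0.0, 1.0, 0.002], [-1.0, 0.0, 0.0]]
contact_force: [-0.8, 0.2, 0.1]
finger_gap: 0.6
```

Emit:
play_rows --pt "0 0 0 0.1 0 0 0" --pt "0 0 0 0.1 0 0 0" --pt "0 0 0 0 0 0 0"

```text
time: 8.5
tool_pos: [457.6, 332.4, 87.5]
eef_rot: [[0.0, -0.002, 1.0], [0.0, 1.0, 0.002], [-1.0, 0.0, 0.0]]
contact_force: [-1.3, 0.2, 0.2]
finger_gap: 0.2
```

Emit:
play_rows --pt "0 0 0 0.1 0 0 0" --pt "0 0 0 0.1 0 0 0" --pt "0 0 0 0 0 0 0"

```text
time: 8.8
tool_pos: [459.6, 332.4, 87.5]
eef_rot: [[0.0, -0.002, 1.0], [0.0, 1.0, 0.002], [-1.0, 0.0, 0.0]]
contact_force: [-0.3, 1.0, 0.1]
finger_gap: 0.4
```

```bash
python3 gap.py
```

```text
310 rail-top x range 641.8 662.2 26
318 rail-top x range 641.7 647.5 20
350 rail-top x range 643.5 645.8 6
358 rail-top x range 639.7 646.2 16
(np.float64(247.02777777777777), np.float64(210.02777777777777), np.int64(251), 180) [-0.28871053  0.39721834 -0.55287779]
```

Emit:
play_rows --pt "0 0 0 0.1 0 0 0" --pt "0 0 0 0.05 0 0 0" --pt "0 0 0 0 0 0 0"

```text
time: 9.2
tool_pos: [461.1, 332.4, 87.5]
eef_rot: [[0.0, -0.002, 1.0], [0.0, 1.0, 0.002], [-1.0, 0.0, 0.0]]
contact_force: [-1.6, 0.9, -0.3]
finger_gap: 0.6
```

Emit:
play_rows --pt "0 0 0 0.1 0 0 0" --pt "0 0 0 0 0 0 0"

```text
time: 9.4
tool_pos: [462.1, 332.4, 87.5]
eef_rot: [[0.0, -0.002, 1.0], [0.0, 1.0, 0.002], [-1.0, 0.0, 0.0]]
contact_force: [-0.8, 0.4, -0.8]
finger_gap: 0.2
```

Emit:
play_rows --pt "0 0 0 0.1 0 0 0" --pt "0 0 0 0 0 0 0"

```text
time: 9.6
tool_pos: [463.1, 332.4, 87.5]
eef_rot: [[0.0, -0.002, 1.0], [0.0, 1.0, 0.002], [-1.0, 0.0, 0.0]]
contact_force: [-0.7, 0.6, -0.5]
finger_gap: 0.3
```

Emit:
play_rows --pt "0 0 0 0.05 0 0 0" --pt "0 0 0 0 0 0 0"

```text
time: 9.8
tool_pos: [463.5, 332.4, 87.5]
eef_rot: [[0.0, -0.002, 1.0], [0.0, 1.0, 0.002], [-1.0, 0.0, 0.0]]
contact_force: [-0.1, 0.4, -0.4]
finger_gap: 0.5
```

Emit:
play_rows --pt "0 0 0 0.05 0 0 0" --pt "0 0 0 0 0 0 0"

```text
time: 10.0
tool_pos: [464.0, 332.4, 87.5]
eef_rot: [[0.0, -0.002, 1.0], [0.0, 1.0, 0.002], [-1.0, 0.0, 0.0]]
contact_force: [-1.1, 0.9, 0.4]
finger_gap: 0.2
```

```bash
python3 gap.py
```

```text
310 rail-top x range 646.7 662.4 19
318 rail-top x range 645.7 647.6 9
350 rail-top x range None None 0
358 rail-top x range 643.6 646.2 4
(np.float64(248.4973544973545), np.float64(209.4021164021164), np.int64(253), 189) [-1.44043512 -0.87472756  0.27916043]
```

Nearly closed; continue in 0.5 mm steps.

Emit:
play_rows --pt "0 0 0 0.05 0 0 0" --pt "0 0 0 0 0 0 0"

```text
time: 10.3
tool_pos: [464.5, 332.4, 87.5]
eef_rot: [[0.0, -0.002, 1.0], [0.0, 1.0, 0.002], [-1.0, 0.0, 0.0]]
contact_force: [-0.5, 0.6, 0.7]
finger_gap: 0.3
```

Emit:
play_rows --pt "0 0 0 0.05 0 0 0" --pt "0 0 0 0 0 0 0"

```text
time: 10.5
tool_pos: [465.0, 332.4, 87.5]
eef_rot: [[0.0, -0.002, 1.0], [0.0, 1.0, 0.002], [-1.0, 0.0, 0.0]]
contact_force: [-1.7, 0.8, -0.3]
finger_gap: 0.4
```

Emit:
play_rows --pt "0 0 0 0.05 0 0 0" --pt "0 0 0 0 0 0 0"

```text
time: 10.7
tool_pos: [465.6, 332.4, 87.5]
eef_rot: [[0.0, -0.002, 1.0], [0.0, 1.0, 0.002], [-1.0, 0.0, 0.0]]
contact_force: [-0.6, 0.6, 0.4]
finger_gap: 0.2
```

Emit:
play_rows --pt "0 0 0 0.05 0 0 0" --pt "0 0 0 0 0 0 0"

```text
time: 10.9
tool_pos: [466.0, 332.4, 87.5]
eef_rot: [[0.0, -0.002, 1.0], [-0.0, 1.0, 0.002], [-1.0, -0.0, 0.0]]
contact_force: [-0.5, 1.0, -0.4]
finger_gap: 0.6
```

Emit:
play_rows --pt "0 0 0 0.05 0 0 0" --pt "0 0 0 0 0 0 0"

```text
time: 11.1
tool_pos: [466.5, 332.4, 87.5]
eef_rot: [[0.0, -0.002, 1.0], [-0.0, 1.0, 0.002], [-1.0, -0.0, 0.0]]
contact_force: [-0.9, 1.1, -1.1]
finger_gap: 0.3
```

Emit:
play_rows --pt "0 0 0 0.05 0 0 0" --pt "0 0 0 0 0 0 0"

```text
time: 11.3
tool_pos: [467.0, 332.4, 87.5]
eef_rot: [[0.0, -0.002, 1.0], [0.0, 1.0, 0.002], [-1.0, 0.0, 0.0]]
contact_force: [-1.2, 0.2, 0.4]
finger_gap: 0.6
```

Emit:
play_rows --pt "0 0 0 0.05 0 0 0" --pt "0 0 0 0 0 0 0"

```text
time: 11.5
tool_pos: [467.5, 332.4, 87.5]
eef_rot: [[0.0, -0.002, 1.0], [-0.0, 1.0, 0.002], [-1.0, -0.0, 0.0]]
contact_force: [-0.1, 0.5, 0.0]
finger_gap: 0.5
```

Emit:
play_rows --pt "0 0 0 0.05 0 0 0" --pt "0 0 0 0 0 0 0"

```text
time: 11.7
tool_pos: [468.0, 332.4, 87.5]
eef_rot: [[-0.0, -0.002, 1.0], [-0.0, 1.0, 0.002], [-1.0, -0.0, -0.0]]
contact_force: [-0.3, -0.3, -0.6]
finger_gap: 0.1
```

Emit:
play_rows --pt "0 0 0 0.05 0 0 0" --pt "0 0 0 0 0 0 0"

```text
time: 11.9
tool_pos: [468.5, 332.4, 87.5]
eef_rot: [[-0.0, -0.002, 1.0], [-0.0, 1.0, 0.002], [-1.0, -0.0, -0.0]]
contact_force: [-1.3, 0.8, 0.0]
finger_gap: 0.6
```

```bash
python3 gap.py
python3 - <<'E'
from h import *
c,p,d=shot("top"); save("top2",cv2.resize(p[150:320,170:310],None,fx=3.5,fy=3.5,interpolation=cv2.INTER_CUBIC))
E
```

```text
310 rail-top x range 650.1 661.9 10
318 rail-top x range None None 0
350 rail-top x range None None 0
358 rail-top x range None None 0
(np.float64(250.28191489361703), np.float64(208.90425531914894), np.int64(254), 188) [-1.20373676  0.13469369 -0.42331073]
```

View pics/top2.png

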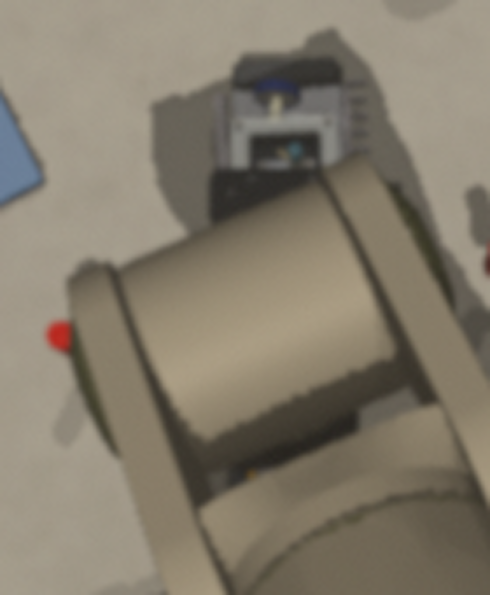

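The carriage front edge (row 85) now nearly meets the dark end stop (row 70). A few more small steps.

Emit:
play_rows --pt "0 0 0 0.05 0 0 0" --pt "0 0 0 0 0 0 0"

```text
time: 12.25
tool_pos: [468.6, 332.5, 87.5]
eef_rot: [[-0.001, -0.002, 1.0], [-0.0, 1.0, 0.002], [-1.0, -0.0, -0.001]]
contact_force: [-3.9, 0.6, 1.5]
finger_gap: 0.6
```

Emit:
play_rows --pt "0 0 0 0.05 0 0 0" --pt "0 0 0 0 0 0 0"

```text
time: 12.45
tool_pos: [468.7, 332.5, 87.4]
eef_rot: [[-0.002, -0.003, 1.0], [-0.0, 1.0, 0.003], [-1.0, -0.0, -0.002]]
contact_force: [-6.5, 0.7, 2.6]
finger_gap: 0.4
```

Emit:
play_rows --pt "0 0 0 0.05 0 0 0" --pt "0 0 0 0 0 0 0"

```text
time: 12.65
tool_pos: [468.8, 332.5, 87.4]
eef_rot: [[-0.003, -0.003, 1.0], [-0.0, 1.0, 0.003], [-1.0, -0.0, -0.003]]
contact_force: [-8.3, 0.4, 3.3]
finger_gap: 0.2
```

Emit:
play_rows --pt "0 0 0 0.05 0 0 0" --pt "0 0 0 0 0 0 0"

```text
time: 12.85
tool_pos: [468.9, 332.5, 87.4]
eef_rot: [[-0.004, -0.003, 1.0], [-0.001, 1.0, 0.003], [-1.0, -0.001, -0.004]]
contact_force: [-10.5, 0.1, 6.3]
finger_gap: 0.4
```

The carriage is home: force climbed to 10.5 N at a hard stop, with TCP x at 468.6. Now I back off, rise, and go to the lever_b grip with the jaws partly open and aligned to the tangent.

Emit:
play_rows --pt "0 0 0 -0.5 0 0 0" --pt "0 0 0 -1.0 0 0 0" --pt "0 0 0 -1.5 0 0 0" --pt "0 -3 0 0 0 0 0" --pt "0 -3.5 0 0 0 0 0"

```text
time: 13.35
tool_pos: [439.4, 332.0, 152.5]
eef_rot: [[-0.002, -0.003, 1.0], [-0.001, 1.0, 0.003], [-1.0, -0.001, -0.002]]
contact_force: [0.1, -0.4, 0.8]
finger_gap: 0.9
```

Emit:
play_rows --pt "2 -3.5 0 0 0 0 0" --pt "4 -3 0 0 0 0 0" --pt "4 0 3 1.5 0 0 0" --pt "4 0 3 1.5 0 0 0" --pt "4 0 3 1.5 0 0 0"

```text
time: 13.85
tool_pos: [485.6, 423.4, 218.0]
eef_rot: [[0.001, -0.002, 1.0], [0.0, 1.0, 0.002], [-1.0, 0.0, 0.001]]
contact_force: [0.4, 0.1, 0.0]
finger_gap: 38.6
```

Emit:
play_rows --pt "4 0 2.7 0.9 0 0 0" --pt "4 0 0 0 -8.3 0 0" --pt "4 0 0 0 -8.3 0 0" --pt "4 0 0 0 0 0 0" --pt "4 0 0 0 0 0 0"

```text
time: 14.35
tool_pos: [494.1, 449.4, 217.6]
eef_rot: [[0.0, -0.284, 0.959], [0.0, 0.959, 0.284], [-1.0, -0.0, 0.0]]
contact_force: [0.6, -0.4, -0.3]
finger_gap: 39.9
```

```bash
cat > w.py <<'E'
from h import *
import pickle
s=robot.state(); c,p,d=shot("wrist"); save("wr",p)
h=cv2.cvtColor(p,cv2.COLOR_RGB2HSV); m=cv2.inRange(h,(0,120,60),(8,255,255))|cv2.inRange(h,(174,120,60),(180,255,255))
n,l,st,ce=cv2.connectedComponentsWithStats(m); P=cloud(c,d)
for i in range(1,n):
    if st[i,4]>60:
        q=P[l==i]; t=q[q[:,2]>103]; print(st[i],ce[i].round(),"z",np.percentile(q[:,2],[5,95]).round(),"top centre",t.mean(0).round(1) if len(t) else None,len(t), (t.max(0)-t.min(0)).round(1) if len(t) else None)
print(np.round(s["tool_pos"],1),s["time"])
c,p,d=shot("top"); print("top cam red", yel(p,(170,230,260,290),(0,120,80),(8,255,255)))
E
python3 w.py
```

```text
[266 182  18  31 425] [275. 198.] z [ 69. 110.] top centre [491.7 451.8 111.3] 282 [ 27.5  80.3 255.7]
[250 370  13  14 161] [256. 377.] z [57. 75.] top centre [484.4 464.9 302.7] 8 [2.7 1.2 1.3]
[494.1 449.4 217.6] 14.35
top cam red None
```

The wrist camera agrees with the grip position, so I descend over it.

Emit:
play_rows --pt "4 3 0 0 0 0 0" --pt "4 3 0 0 0 0 0" --pt "4 3 0 0 0 0 0" --pt "4 2 0 -0.1 0 0 0" --pt "4 1 0 0 0 0 0"

```text
time: 14.95
tool_pos: [492.6, 448.7, 95.6]
eef_rot: [[-0.002, -0.286, 0.958], [-0.001, 0.958, 0.286], [-1.0, -0.001, -0.003]]
contact_force: [-0.3, -0.5, -0.4]
finger_gap: 40.3
```

Emit:
play_rows --pt "3 0 0 0 0 0 0" --pt "2.4 0 0 0 0 0 0" --pt "2.4 0 0 0 0 0 0" --pt "2 0 0 0 0 0 0" --pt "2 0 0 0 0 0 0" --newtons 20

```text
time: 15.45
tool_pos: [493.4, 449.3, 98.1]
eef_rot: [[0.001, -0.288, 0.958], [0.001, 0.958, 0.288], [-1.0, 0.0, 0.001]]
contact_force: [0.2, 0.2, -0.4]
finger_gap: 20.2
```

```bash
python3 - <<'E'
from h import *
f=[]
c,p,d=shot("wrist"); save("wr2",p); f.append(robot.state()["contact_force"])
for i in range(4): c,p,d=shot("top"); f.append(robot.state()["contact_force"])
print(np.mean(f,0))
E
python3 gap.py
```

```text
[-0.381337    0.05472154 -0.40344324]
310 rail-top x range 650.8 662.3 10
318 rail-top x range None None 0
350 rail-top x range None None 0
358 rail-top x range None None 0
(np.float64(249.84976525821597), np.float64(207.5211267605634), np.int64(254), 213) [ 0.49639264 -0.40270487 -0.57575871]
```

View pics/wr2.png

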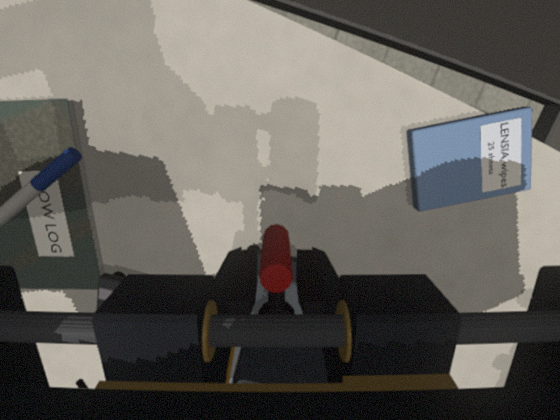

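The wrist view shows the grip (276,260) caged between the two fingers and the carriage still home. Now I turn the lever along its arc.

Emit:
play_rows --pt "2 0 0 -0.15 0 0 0" --pt "2 0 0 -0.15 0 0 0" --pt "2 0 0 0 0 0 0"

```text
time: 16.1
tool_pos: [490.7, 448.4, 97.6]
eef_rot: [[0.001, -0.288, 0.958], [0.0, 0.958, 0.288], [-1.0, 0.0, 0.001]]
contact_force: [3.2, 1.2, -1.6]
finger_gap: 20.0
```

Emit:
play_rows --pt "2 0 -0.01 -0.3 -2.86 0 0" --pt "2 0 0 0 0 0 0"

```text
time: 16.3
tool_pos: [487.8, 447.4, 97.6]
eef_rot: [[0.001, -0.336, 0.942], [0.0, 0.942, 0.336], [-1.0, 0.0, 0.001]]
contact_force: [4.2, 2.2, -2.1]
finger_gap: 19.9
```

```bash
cat > f.py <<'E'
from h import *
f=[];w=[]
for i in range(4):
    optics.read_camera("top"); s=robot.state(); f.append(s["contact_force"]); 
R=np.array(s["eef_rot"]); f=np.array(f)@R
p=np.array(s["tool_pos"])[:2]-[510,392]
print("tool-frame force",f.mean(0).round(2),"sd",f.std(0).round(2),"ang",np.arctan2(p[1],p[0]).round(3),"r",np.hypot(*p).round(1),s["time"],s["finger_gap"],np.round(s["tool_pos"],1))
E
python3 f.py
```

```text
tool-frame force [ 1.66 -0.16  4.64] sd [0.54 0.25 0.46] ang 1.951 r 59.7 16.5 20.291787037708854 [487.8 447.4  97.6]
```

Emit:
play_rows --pt "2 0 -0.01 -0.3 -2.86 0 0" --pt "2 0 0 0 0 0 0"

```text
time: 16.7
tool_pos: [484.8, 446.3, 97.6]
eef_rot: [[0.0, -0.382, 0.924], [0.0, 0.924, 0.382], [-1.0, 0.0, 0.0]]
contact_force: [3.6, 1.2, -2.2]
finger_gap: 20.1
```

```bash
python3 f.py
```

```text
tool-frame force [ 1.33 -0.3   4.24] sd [0.56 0.37 0.66] ang 2.005 r 59.9 16.9 20.02780748018484 [484.8 446.3  97.6]
```

Emit:
play_rows --pt "2 0 -0.01 -0.3 -2.86 0 0" --pt "2 0 0 0 0 0 0"

```text
time: 17.1
tool_pos: [481.9, 445.1, 97.6]
eef_rot: [[0.0, -0.428, 0.904], [0.0, 0.904, 0.428], [-1.0, 0.0, 0.0]]
contact_force: [3.9, 1.1, -1.6]
finger_gap: 20.1
```

```bash
python3 f.py
```

```text
tool-frame force [0.8  0.18 3.93] sd [0.67 0.34 0.51] ang 2.056 r 60.0 17.3 20.35932013490024 [482.  445.1  97.5]
```

Emit:
play_rows --pt "2 0 -0.01 -0.3 -2.86 0 0" --pt "2 0 0 0 0 0 0"

```text
time: 17.5
tool_pos: [479.3, 443.7, 97.6]
eef_rot: [[0.0, -0.472, 0.882], [0.0, 0.882, 0.472], [-1.0, 0.0, 0.0]]
contact_force: [4.3, 1.7, -1.7]
finger_gap: 19.8
```

```bash
python3 f.py
```

```text
tool-frame force [ 1.19 -0.44  4.08] sd [0.25 0.44 0.24] ang 2.106 r 60.1 17.7 20.171348351252302 [479.3 443.7  97.6]
```

Emit:
play_rows --pt "2 0 -0.01 -0.3 -2.86 0 0" --pt "2 0 0 0 0 0 0"

```text
time: 17.9
tool_pos: [476.7, 442.2, 97.6]
eef_rot: [[0.0, -0.515, 0.857], [0.0, 0.857, 0.515], [-1.0, 0.0, 0.0]]
contact_force: [4.5, 1.4, -1.2]
finger_gap: 20.1
```

```bash
python3 f.py
```

```text
tool-frame force [ 0.64 -0.32  4.24] sd [0.46 0.61 0.46] ang 2.156 r 60.2 18.1 20.095582048513396 [476.7 442.2  97.5]
```

Emit:
play_rows --pt "2 0 -0.01 -0.3 -2.86 0 0" --pt "2 0 0 0 0 0 0"

```text
time: 18.3
tool_pos: [474.2, 440.5, 97.6]
eef_rot: [[0.0, -0.558, 0.83], [0.0, 0.83, 0.558], [-1.0, 0.0, 0.0]]
contact_force: [4.1, 1.4, -0.6]
finger_gap: 20.5
```

```bash
python3 f.py
```

```text
tool-frame force [ 0.21 -0.    4.07] sd [0.19 0.6  0.75] ang 2.206 r 60.3 18.5 20.165087557891553 [474.2 440.6  97.6]
```

Emit:
play_rows --pt "2 0 -0.01 -0.3 -2.86 0 0" --pt "2 0 0 0 0 0 0"

```text
time: 18.7
tool_pos: [471.8, 438.8, 97.5]
eef_rot: [[0.0, -0.598, 0.801], [0.0, 0.801, 0.598], [-1.0, 0.0, 0.0]]
contact_force: [3.6, 3.0, -1.1]
finger_gap: 19.9
```

```bash
python3 f.py
```

```text
tool-frame force [0.82 0.23 3.67] sd [0.33 0.31 0.34] ang 2.255 r 60.4 18.9 20.39258616534409 [471.8 438.8  97.5]
```

Emit:
play_rows --pt "2 0 -0.01 -0.3 -2.86 0 0" --pt "2 0 0 0 0 0 0"

```text
time: 19.1
tool_pos: [469.4, 436.9, 97.6]
eef_rot: [[0.0, -0.637, 0.77], [0.0, 0.77, 0.637], [-1.0, 0.0, 0.0]]
contact_force: [3.4, 2.4, -1.5]
finger_gap: 20.4
```

```bash
python3 f.py
```

```text
tool-frame force [0.64 0.21 4.35] sd [0.55 0.44 0.62] ang 2.305 r 60.5 19.3 19.63969764357303 [469.4 436.9  97.5]
```

Emit:
play_rows --pt "2 0 -0.01 -0.3 -2.86 0 0" --pt "2 0 0 0 0 0 0"

```text
time: 19.5
tool_pos: [467.2, 435.0, 97.6]
eef_rot: [[0.0, -0.676, 0.737], [0.0, 0.737, 0.676], [-1.0, 0.0, 0.0]]
contact_force: [3.8, 3.1, -1.3]
finger_gap: 20.0
```

```bash
python3 f.py
```

```text
tool-frame force [ 0.66 -0.36  4.7 ] sd [0.27 0.45 0.25] ang 2.353 r 60.6 19.7 20.064277996687238 [467.2 435.   97.5]
```

Emit:
play_rows --pt "2 0 -0.01 -0.3 -2.86 0 0" --pt "2 0 0 0 0 0 0"

```text
time: 19.9
tool_pos: [465.2, 433.0, 97.6]
eef_rot: [[0.001, -0.712, 0.702], [0.001, 0.702, 0.712], [-1.0, -0.0, 0.001]]
contact_force: [4.4, 5.0, -1.8]
finger_gap: 20.0
```

```bash
python3 f.py
```

```text
tool-frame force [ 1.32 -0.26  6.39] sd [0.28 0.49 0.71] ang 2.4 r 60.8 20.1 20.237588615321766 [465.2 433.1  97.6]
```

Resistance has begun: +2.2 N over the 4.2 N baseline. Next a smaller step.

Emit:
play_rows --pt "2 0 -0.01 -0.25 -2.3 0 0" --pt "2 0 0 0 0 0 0"

```text
time: 20.3
tool_pos: [463.7, 431.3, 97.6]
eef_rot: [[0.001, -0.739, 0.673], [0.001, 0.673, 0.739], [-1.0, -0.0, 0.002]]
contact_force: [4.9, 4.8, -2.8]
finger_gap: 20.3
```

```bash
python3 f.py; python3 f.py
```

```text
tool-frame force [ 2.48 -0.33  7.81] sd [0.65 0.6  0.47] ang 2.437 r 60.8 20.5 20.157517128055503 [463.7 431.4  97.6]
tool-frame force [ 2.08 -0.15  7.47] sd [0.56 0.17 0.26] ang 2.437 r 60.8 20.7 19.94620537456091 [463.7 431.4  97.6]
```

Emit:
play_rows --pt "2 0 0 -0.16 -1.4 0 0" --pt "2 0 0 0 0 0 0"

```text
time: 20.9
tool_pos: [462.7, 430.3, 97.6]
eef_rot: [[0.002, -0.755, 0.656], [0.002, 0.656, 0.755], [-1.0, -0.0, 0.002]]
contact_force: [6.4, 6.5, -2.4]
finger_gap: 20.0
```

```bash
python3 f.py; python3 f.py
```

```text
tool-frame force [2.95 0.03 9.41] sd [0.53 0.56 0.42] ang 2.459 r 60.9 21.1 19.861733151963634 [462.8 430.4  97.6]
tool-frame force [ 3.21 -0.19  9.22] sd [0.25 0.46 0.42] ang 2.459 r 60.9 21.3 19.831386009461003 [462.7 430.4  97.6]
```

That's +5.0 N over baseline at about 0.12 rad past first resistance, so it's snug. Let go and lift clear.

Emit:
play_rows --pt "2 0 0 0.2 0 0 0" --pt "3 0 0 0.15 0 0 0" --pt "4 0 0 0 0 0 0" --pt "4 0 0 0 0 0 0"

```text
time: 21.7
tool_pos: [464.3, 432.2, 97.4]
eef_rot: [[-0.001, -0.755, 0.656], [-0.001, 0.656, 0.755], [-1.0, 0.0, -0.001]]
contact_force: [0.2, -0.5, 0.2]
finger_gap: 39.8
```

```bash
python3 f.py
```

```text
tool-frame force [-0.43 -0.07 -0.28] sd [0.1  0.23 0.39] ang 2.417 r 60.8 21.9 39.91593804180223 [464.5 432.3  97.5]
```

Emit:
play_rows --pt "4 -2 0 0 0 0 0" --pt "4 -3 0 0 0 0 0" --pt "4 -4 0 0 0 0 0" --pt "4 -4 0 0 0 0 0" --pt "4 -2 0 0 0 0 0"

```text
time: 22.4
tool_pos: [465.0, 432.7, 251.5]
eef_rot: [[0.004, -0.755, 0.656], [0.003, 0.656, 0.755], [-1.0, -0.001, 0.005]]
contact_force: [-0.2, 0.3, 0.3]
finger_gap: 40.2
```

Emit:
play_rows --pt "4 0 -3 -3 0 0 0" --pt "4 0 -3 -3 0 0 0" --pt "4 0 -3 -3 0 0 0" --pt "4 0 -3 -3 0 0 0" --pt "4 0 0 0 0 0 0"

```text
time: 22.9
tool_pos: [476.9, 259.5, 247.9]
eef_rot: [[0.0, -0.752, 0.659], [-0.001, 0.659, 0.752], [-1.0, -0.001, -0.001]]
contact_force: [-0.6, 0.9, 0.5]
finger_gap: 39.7
```

```bash
python3 gap.py
python3 - <<'E'
from h import *
import pickle
p0=pickle.load(open("top.pkl","rb"))[1]
c,p,d=shot("top"); s=robot.state(); print(s["time"],s["tool_pos"],s["contact_force"])
save("end",cv2.resize(p[90:350,140:440],None,fx=2.3,fy=2.3,interpolation=cv2.INTER_CUBIC))
for box in ((170,200,260,290),): 
    h=yel(p,box,(0,120,80),(8,255,255)); print("grip b",h, onz(c,h[0],h[1],109) if h else None)
for im in(p0,p): print("grip a",yel(im,(300,205,330,240),(0,120,80),(8,255,255)),"plate a",yel(im,(350,250,400,285),(100,120,40),(130,255,255)))
E
```

```text
310 rail-top x range 657.9 661.7 5
318 rail-top x range None None 0
350 rail-top x range None None 0
358 rail-top x range None None 0
(np.float64(249.87962962962962), np.float64(207.40740740740742), np.int64(254), 216) [ 0.52381842 -0.21751689 -1.3781163 ]
23.05 [476.48991778 263.52063858 247.67821575] [-0.64291313  0.39667048  0.51926267]
grip b (np.float64(197.1969696969697), np.float64(261.25757575757575), np.int64(202), 66) [464.56502291 431.08340298 109.        ]
grip a (np.float64(313.46835443037975), np.float64(221.86075949367088), np.int64(318), 79) plate a (np.float64(376.71), np.float64(266.59), np.int64(391), 100)
grip a None plate a None
```

View pics/end.png

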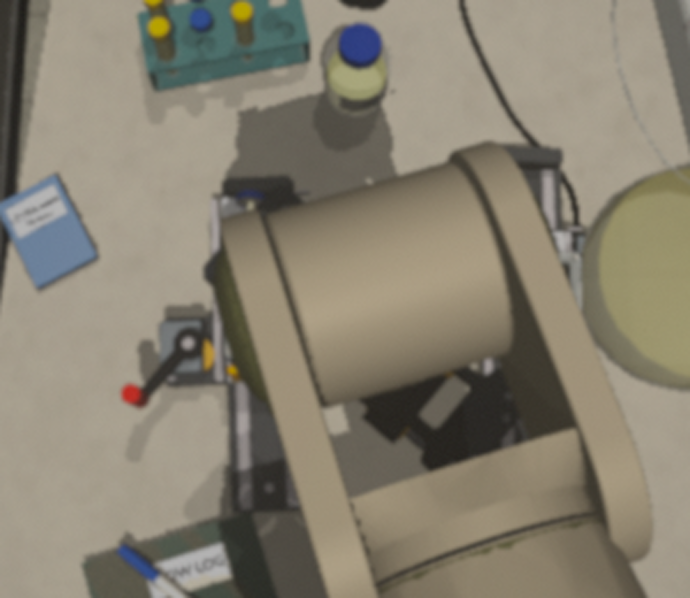

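The lever stayed where I left it: the grip is at (464.6, 431.1) and about (464.0, 431.9) was expected. The carriage is still home and nothing is touching.

```bash
python3 -c "
from bench import robot
print(robot.hand_in())"
```

```text
the job is handed in; nothing more can be done
None
```

The yellow slide (lane b) is pushed home and its lever is closed snugly. The job was handed in at about 23 s; no verdict is reported.

- **Which slide was free:** I gently pushed the yellow carriage first. It moved about 16 mm at 1–2 N, well past the 5 mm a caught slide gives, so lane a must hold the catch. I never pushed lane a.
- **Pushed home:** The yellow carriage reached a hard stop, where the force rose to 10.5 N. The top view showed no gap left at the end stop, both then and in the last check.
- **Lever:** The free swing took about 4.2 N. Resistance began at about 2.34 rad (the lever's bearing in the world frame). I stopped at 2.46 rad, about 0.12 rad further on, with the grip force 5 N above the free swing.
- **Let go:** After I let go, the tool force read zero. The grip was within about 1 mm of where I left it, so the lever did not spring back.
- **Not fully checked:** The cam force on the bar is inferred from the grip force and the turn, not measured. In the last picture the arm hid the blue plate, its lever and the dish, so their final positions were not re-measured. The arm stayed above or away from them and felt no unexpected contact, and the bottle looked untouched.

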